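Close and prime the oil pot at the damper bench

TASK

Swing the red captive cap over the mouth of the dark oil pot until its arm is against the stop, and screw the cap clockwise fully home. Then press the yellow treadle down to its stop, hold it there for a moment and let it come back up. Leave the grey spare pot with the black cap closed, and do not push the damper cartridges, collar, jar or bin about.

Things in the scene. Friction and masses are not known exactly. Their poses are not given: they have to be found in the camera images.
- oil_pot: upright dark blue-black steel pot, 90 mm across, fixed to the bench; origin at the centre of its underside on the bench, z up. The mouth (brass neck 47 mm across) is 92 mm above the origin. A steel post (top 126 mm high) stands 85 mm from the pot's axis along the pot's own +x. The red cap's arm turns about this post.
- swing_arm (a joint): angle of the flat aluminium arm (14 mm wide, 6 thick, top 114 mm above bench) that carries the red cap, cap axis 85 mm from post axis. 0: at its stop, cap over the mouth, arm pointing from the post along the pot's -x; grows counter-clockwise from above (cap goes to the pot's -y side), up to 1.5 rad. Stays where left; about 2 N at the cap moves it
- red_cap (a joint): angle of the red cap relative to its arm, rad. 0: fully home at a hard stop; positive is unscrewed (counter-clockwise from above), to 3.6. It does not rise as it turns; stays where left; turning takes about 0.1 N m. At home the white line on its top points at the white dot on the arm, towards the post
- red_cap_top (a point): centre of the red cap's top face, 147 mm above the bench. Below it the round ribbed grip, 40 mm in diameter (43 over ribs), 33 mm tall, clear all round, to be gripped from above; under that the arm's ring (56 mm across, top 114 mm above bench) and a skirt 56 mm across. Its x axis is the white line's direction
- black_cap (a joint): angle of the black cap of the spare pot (light grey, otherwise like the oil pot, fixed to the bench); 0 fully home, grows as it is unscrewed; leave alone
- black_cap_top (a point): centre of the top of the spare pot's black cap, 147 mm above the bench, over that pot's axis; its arm and post lie behind it as on the oil pot when closed; leave alone
- treadle_base: dark steel base plate of the treadle, 150 (x) x 80 (y) x 8 mm, fixed to the bench; origin at the centre of its underside, z up; the hinge is at its +x end, 60 mm from the origin and 24 mm up
- treadle (a joint): angle of the yellow sprung treadle plate (125 x 62 mm with a black ribbed rubber pad), rad. 0: up, its free end (the base's -x end) raised 20 degrees; grows as it is pressed; 0.30 is its hard stop, where the plate is nearly level. It springs back when released. About 6 N at the pad starts it and 11 N holds it at the stop
- treadle_pad (a point): where to press, on the top surface of the rubber pad, 100 mm from the hinge, on the centre line; about 64 mm above the bench when up, and about 30 mm lower at the stop (about 34 mm above the bench)
- damper_a: standing dark damper cartridge, 32 mm across, 88 mm tall; bystander, origin at underside
- damper_b: another such damper cartridge; bystander
- collar: brass collar, 48 mm across, 12 mm thick, lying on the bench; bystander
- grease_jar: closed grease jar, 60 mm across, 70 mm tall; bystander
- parts_bin: small open blue bin 130 x 100 x 55 mm with turned parts in it; bystander

How it is judged (in metres and radians):
On the way, in this order (a step that is already met when the one before it is completed fails the run):
1. the red cap's arm is swung home over the oil pot's mouth, within 0.08 rad (about 7 mm at the cap) of its stop, the cap still unscrewed (value of joint swing_arm below 0.08 rad), for 0.2 s.
2. the red cap is screwed clockwise fully home, within 0.12 rad of its stop, with the arm still home (value of joint red_cap below 0.12 rad and value of joint swing_arm below 0.08 rad), for 0.2 s.
3. the treadle is pressed down to its stop (within 0.03 rad) and held there for 0.3 s (value of joint treadle above 0.27 rad), for 0.3 s.
At the end, for the whole second after the job is handed in: the red cap's arm is within 0.08 rad of its stop, the red cap within 0.12 rad of fully home, the treadle is back up (under 0.04 rad), and the gripper touches nothing (all of step 2 and value of joint treadle below 0.04 rad and contact force between the fingers and anything else below 0.5 N).
It fails at once if the treadle is pressed more than half way (0.15 rad) while the red cap is not yet home (more than 0.3 rad unscrewed) (value of joint treadle above 0.15 rad and value of joint red_cap above 0.3 rad).
It fails at once if the red cap is screwed in (under 0.4 rad) while its arm is more than 0.2 rad from over the mouth (value of joint red_cap below 0.4 rad and value of joint swing_arm above 0.2 rad).
It fails at once if the spare pot's black cap is unscrewed or swung aside (turned more than 0.15 rad, or its top moved more than 12 mm) (value of joint black_cap above 0.15 rad or distance of black_cap_top from where it was at the start of the episode above 0.012 m).
It fails at once if a bystander (damper cartridges, collar, jar, bin) is moved more than 40 mm (distance of any of damper_a, damper_b, collar, grease_jar, parts_bin from where it was at the start of the episode above 0.04 m).
It also fails if it takes over 58 s, if anything falls off the work surface, if the arm or the gripper's body presses on something with over 40 N, if the wrist force passes 120 N, or if a joint passes its speed limit or range.

ROBOT

A 6-joint arm with a two-finger parallel gripper is mounted at the origin on the work surface. World frame = base frame: x ahead of the robot, y to its left, z up, the work surface at z = 0. Lengths are in mm, angles in rad, forces in N, time in s.
With the tool pointing down it reaches from about 250 to 775 mm from the base axis. Payload 4 kg.
Tool frame: the origin (TCP) lies midway between the tips of the shut fingers; the grasp point (between the pads) lies 19 mm behind it (robot.tcp_to_grasp is the distance from the TCP to the grasp point, in mm); z points along the fingers, y is the line along which they close (so a half turn about z gives the same grasp; the last joint's range is limited). The gripper opens to 85 mm and grips with 20 to 120 N. Pads are 22 mm wide; open, the fingers measure 114 mm over their backs; the gripper's body (76 mm by 85 mm) begins 54 mm behind the grasp point. The pads swing forward as they close: fully open they stand 13 mm farther back than shut.
Start: joints at [1.044, 0.087, 1.371, -0, 1.684, -0.103], TCP at [226.185, 501.356, 231.341] pointing down, gripper open.
Joint ranges: [-3.1, 3.1], [-0.76, 2.03], [0.27, 2.55], [-1.08, 4.22], [0.17, 2.65], [-2.57, 2.57]. Speed limits (rad/s): [2.79, 2.79, 3.14, 3.14, 3.14, 3.14].

INTERFACE

Orientations are given as a rotation vector (axis times angle).
In Python, from station import robot gives the robot as it stands.
- The arm moves only by the tool servo_tool, never from a script. Its argument "rows" is one flat list of numbers, 7 for each row, row after row: the shift along the tool's x, y, z in mm, then the turn, a rotation vector about the tool's x, y, z in rad, then the finger opening in mm, from 0 to 85.4. A call has exactly 8 rows; each row is the pose to reach, as a shift and turn from the pose commanded when the call began, along the tool's axes at that moment; what a row does not reach only later rows make up. A row lasts 1/10 s, in which the tool goes at most 50 mm and 8.59 degrees, less where a joint would pass 70% of its speed; a pose out of reach is approached as far as the arm can. A call with a gripper value outside its range is refused whole. The fingers move at their own pace and stop on an object; "newtons" is the grip in N (left out, the last holds). Time passes only in rows, so rows that repeat a pose let the fingers close, or fill a call up. It gives the time, the measured TCP pose, the force, the opening and the grip force at its end, in the units of the state.
- robot.observe(): the state, without advancing time (a new reading comes with each control period).
- robot.camera(name): name is "scene" or "top"; returns the picture (400x640x3 uint8, red, green, blue); there is no depth.
- robot.camera_info(name): a dict with "fx", "fy", "cx", "cy" (pixels), "k1" (the pictures are not rectified: a ray, as slopes to the right and down, at radius r is drawn at 1 + k1 r^2 times it, then the intrinsics apply), "cam_to_world" (4x4, takes a point from camera to world coordinates). Camera axes: x right, y down, z forward; pixel columns grow to the right and rows downward; lengths in mm; the calibration is good to about 2 mm. A picture is of the moment at which its call begins. camera_info takes no time and is no camera call.
- robot.hand_in(): hands the job in; it is judged then, once.
The state is a dict: "clock": time; "qpos": joint angles; "qvel": joint speeds; "effort": joint torques, N m; "tool_pos": TCP position; "ee_rot": TCP orientation; "ft_force": force on the tool from outside, world axes, zero at the start; "torque": the same for the moment, N m; "finger_gap": finger opening in mm; "grip_force": force on a finger pad.
Only numpy, scipy, OpenCV 4.12 (cv2) and the standard library are available. Lean on these libraries where they do the work, as an engineer would, in place of code of your own. Each camera call takes 0.05 s, during which the arm holds its last target. There are 200 camera calls.

## Working session

There is one attempt and no reset: what is moved stays moved. The work goes in short steps, Python scripts to look and compute and a tool call to move; the robot and the scene stay as the last step left them, time stands still between calls to the robot, and variables do not carry over. Pictures are saved under pics/ and viewed, at most 10 in all, crops included, and the job is handed in when it is done.

Besides the shell and the picture viewer there is one more tool, called after "Emit:" as a command line: name --argument value ..., lists and objects as JSON in quotes. servo_tool: Moves the arm, as the interface text tells. Its arguments: {"type":"object","properties":{"rows":{"type":"array"},"newtons":{"type":"number"}},"required":["rows"]}

```bash
mkdir -p pics; cat > h.py <<'E'
import numpy as np, cv2
from station import robot
from scipy.spatial.transform import Rotation as R
def ray(n,u,v):
    c=robot.camera_info(n); x=(u-c["cx"])/c["fx"]; y=(v-c["cy"])/c["fy"]
    a,b=x,y
    for _ in range(20):
        s=1+c["k1"]*(a*a+b*b); a,b=x/s,y/s
    T=np.array(c["cam_to_world"]); return T[:3,3],T[:3,:3]@np.array([a,b,1.])
def at(n,u,v,z):
    o,d=ray(n,u,v); return np.round(o+d*(z-o[2])/d[2],1)
def px(n,p):
    c=robot.camera_info(n);T=np.array(c["cam_to_world"]); q=T[:3,:3].T@(np.array(p,float)-T[:3,3]); a,b=q[0]/q[2],q[1]/q[2]
    s=1+c["k1"]*(a*a+b*b); return np.round([a*s*c["fx"]+c["cx"],b*s*c["fy"]+c["cy"]],1)
def snap(n,f,box=None,k=1):
    i=robot.camera(n)[:,:,::-1]
    cv2.imwrite(f"pics/{f}_raw.png",i)
    if box: i=i[box[1]:box[3],box[0]:box[2]]
    cv2.imwrite(f"pics/{f}.png",cv2.resize(i,None,fx=k,fy=k,interpolation=cv2.INTER_CUBIC))
E
python3 - <<'E'
from h import *
snap("top","t1",k=1.25); snap("scene","s1",k=1.25)
print(robot.observe()); 
for n in("top","scene"): print(robot.camera_info(n))
E
```

```text
{'clock': 0.1, 'qpos': array([ 1.04390923e+00,  8.79034627e-02,  1.37210596e+00,  1.44844634e-05,
        1.68360646e+00, -1.03140578e-01]), 'qvel': array([-0.00021766, -0.00062641, -0.00323131,  0.00107019,  0.0005462 ,
       -0.00090771]), 'effort': array([ 2.08914069e-03, -3.53016150e+01, -3.14218140e+01, -1.53721103e-04,
        7.99885456e-03,  4.56077629e-06]), 'tool_pos': array([225.94247302, 500.95759908, 230.24251436]), 'ee_rot': array([-6.60513177e-01, -3.07071546e+00,  3.01406717e-03]), 'ft_force': array([0.01162474, 0.05669539, 0.84186289]), 'torque': array([-0.00030915, -0.02985351, -0.03079233]), 'grip_force': 0.0, 'finger_gap': 85.49860191709722}
{'fx': 501.5624906189984, 'fy': 501.5624906189984, 'cx': 310.8897842072814, 'cy': 205.7957902710113, 'k1': -0.15790236054473275, 'cam_to_world': array([[-2.73268339e-02, -9.92640867e-01,  1.17971836e-01,
         4.56589103e+02],
       [-9.99622023e-01,  2.74910252e-02, -2.35563673e-04,
         9.30344880e+01],
       [-3.00933659e-03, -1.17933682e-01, -9.93016913e-01,
         1.33358463e+03],
       [ 0.00000000e+00,  0.00000000e+00,  0.00000000e+00,
         1.00000000e+00]])}
{'fx': 397.61126825605334, 'fy': 397.61126825605334, 'cx': 326.58530788587603, 'cy': 204.32724180981555, 'k1': -0.010948925190552461, 'cam_to_world': array([[ 2.57657321e-01,  7.73045507e-01, -5.79666585e-01,
         1.13638675e+03],
       [ 9.66111403e-01, -1.96466276e-01,  1.67420905e-01,
        -7.55841161e+01],
       [ 1.55390427e-02, -6.03159719e-01, -7.97469053e-01,
         8.31987139e+02],
       [ 0.00000000e+00,  0.00000000e+00,  0.00000000e+00,
         1.00000000e+00]])}
```

View pics/t1.png

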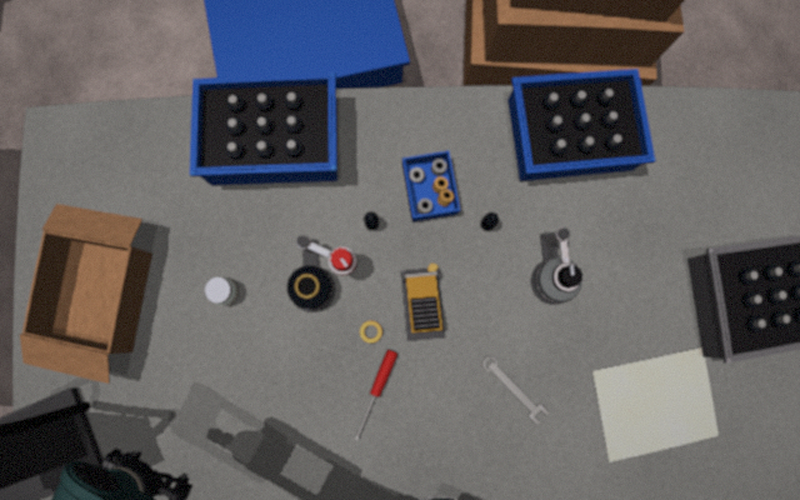

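View pics/s1.png

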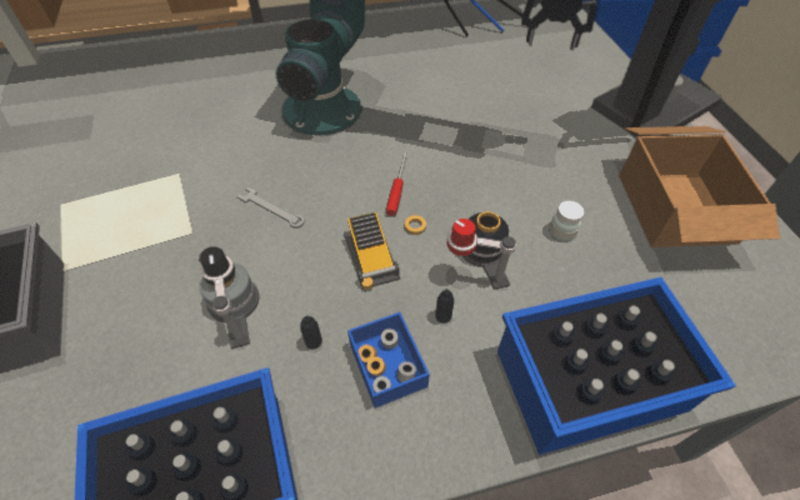

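The top view shows the red cap at (341,259) in the 1.25x picture, the pot mouth at (307,286), the post near (304,241) and the treadle pad at (426,312). I'll enlarge these.

```bash
python3 - <<'E'
from h import *
i=cv2.imread("pics/t1_raw.png")[170:280,220:370]
cv2.imwrite("pics/c1.png",cv2.resize(i,None,fx=5.3,fy=5.3,interpolation=cv2.INTER_CUBIC))
E
```

```text
(no output)
```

View pics/c1.png

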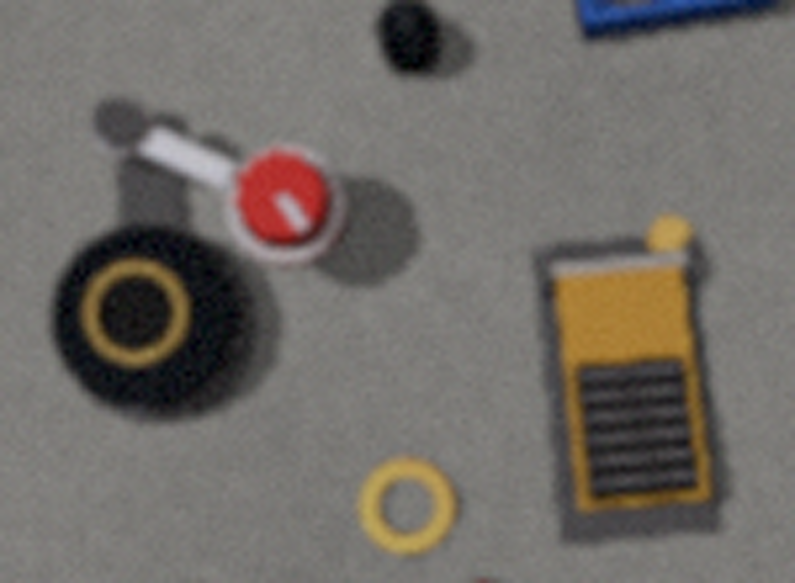

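The enlarged crop shows the cap top at (284,196), the mouth at (136,313), the post top at (120,122), and the white line running from (282,197) to (305,230). The pad centre is (638,428).

```bash
python3 - <<'E'
from h import *
f=lambda u,v,z: at("top",220+u/5.3,170+v/5.3,z)
m=f(136,313,92);p=f(120,122,126);c=f(284,196,147);l=f(305,230,147)
print("mouth",m,"post",p,"cap",c,"line",l)
print(np.linalg.norm((m-p)[:2]),np.linalg.norm((c-p)[:2]))
a=lambda v:np.arctan2(v[1],v[0])
print("arm home",a(m-p),"arm",a(c-p),"swing",a(c-p)-a(m-p),"line",a(l-c), "cap angle",a(l-c)-a(p-c))
print("base corners",f(535,245,8),f(692,235,8),f(722,530,8),f(562,542,8))
print("pad ctr",f(638,428,60),"pad free end",f(590,495,68),f(697,485,68),"plate free",f(577,508,66),f(712,500,66),"pad near",f(578,368,45),f(683,360,45))
print("collar",f(408,505,12),"damper",f(410,35,88),"spike", f(668,235,30))
s=lambda u,v,z: at("scene",u/1.25,v/1.25,z)
print("scene cap",s(463,231,147),"mouth",s(488,220,92),"post",s(509,243,126))
E
```

```text
mouth [550.3 256.5  92. ] post [636.1 258.4 126. ] cap [597.2 181.7 147. ] line [581.5 172.6 147. ]
85.82103471760296 86.0005813933836
arm home -3.119451750123179 arm -2.0401641022155106 swing 1.0792876479076683 line -2.6162948739497294 cap angle -3.717723425324012
base corners [585.5  66.8   8. ] [588.3 -12.1   8. ] [440.7 -21.9   8. ] [437.2  57.7   8. ]
pad ctr [491.1  21.2  60. ] pad free end [459.8  45.4  68. ] [463.1  -5.5  68. ] plate free [453.9  51.7  66. ] [455.8 -12.6  66. ] pad near [521.4  48.5  45. ] [523.8  -2.6  45. ]
collar [457.5 133.5  12. ] damper [679.6 124.8  88. ] spike [586.4   1.5  30. ]
scene cap [609.6 177.9 147. ] mouth [552.5 255.6  92. ] post [641.1 258.1 126. ]
```

Emit:
servo_tool --rows '[-46, -13.6, 0, 0, 0, -0.12, 85, -92, -27.2, 0, 0, 0, -0.24, 85, -138, -40.8, 0, 0, 0, -0.36, 85, -184, -54.4, 0, 0, 0, -0.48, 85, -230, -68, 0, 0, 0, -0.6, 85, -276, -81.6, 0, 0, 0, -0.72, 85, -322, -95.2, 0, 0, 0, -0.84, 85, -368, -109, 0, 0, 0, -0.96, 85]' --newtons 50

```text
clock: 0.9
tool_pos: [517.8, 249.1, 230.8]
ee_rot: [0.839, -3.027, -0.0]
ft_force: [0.8, 0.4, 0.2]
finger_gap: 85.1
grip_force: 0.0
```

```bash
cat >> h.py <<'E'
def go(x,y,z,yaw=None):
    s=robot.observe(); M=R.from_rotvec(s["ee_rot"]); m=M.as_matrix(); w=np.arctan2(m[1,1],m[0,1])
    print("t",round(s["clock"],2),"pos",np.round(s["tool_pos"],1),"yaw",round(w,3),"j6",round(s["qpos"][5],3),"F",np.round(s["ft_force"],1),"T",np.round(s["torque"],2),"gap",round(s["finger_gap"],1),"tilt",np.round(m[:,2],3))
    print("shift",np.round(m.T@(np.array([x,y,z])-s["tool_pos"]),1),"turn", None if yaw is None else np.round(w-yaw,3))
E
python3 - <<'E'
from h import *
go(597.5,181.5,200,2.4)
E
```

```text
t 0.9 pos [517.8 249.1 230.8] yaw 2.112 j6 -1.762 F [0.8 0.4 0.2] T [ 0.01 -0.04 -0.03] gap 85.1 tilt [-0.001 -0.    -1.   ]
shift [-33.5 -99.   30.7] turn -0.288
```

Emit:
servo_tool --rows '[-11, -33, 10, 0, 0, -0.1, 85, -22, -66, 20, 0, 0, -0.2, 85, -33.5, -99, 30, 0, 0, -0.29, 85, -33.5, -99, 30, 0, 0, -0.29, 85, -33.5, -99, 30, 0, 0, -0.29, 85, -33.5, -99, 30, 0, 0, -0.29, 85, -33.5, -99, 30, 0, 0, -0.29, 85, -33.5, -99, 30, 0, 0, -0.29, 85]'

```text
clock: 1.7
tool_pos: [595.7, 183.7, 202.2]
ee_rot: [-1.263, 2.875, -0.0]
ft_force: [-0.4, 0.4, 0.0]
finger_gap: 84.8
grip_force: 0.0
```

```bash
python3 - <<'E'
from h import *
snap("scene","s2",(310,100,470,220),5)
go(597.5,181.5,119,2.4)
E
```

```text
t 1.75 pos [595.8 183.6 202.1] yaw 2.398 j6 -2.19 F [-0.3 -0.6 -0.1] T [-0.03 -0.01 -0.04] gap 85.2 tilt [ 0.001  0.    -1.   ]
shift [ 0.4 -2.6 83.1] turn -0.002
```

View pics/s2.png

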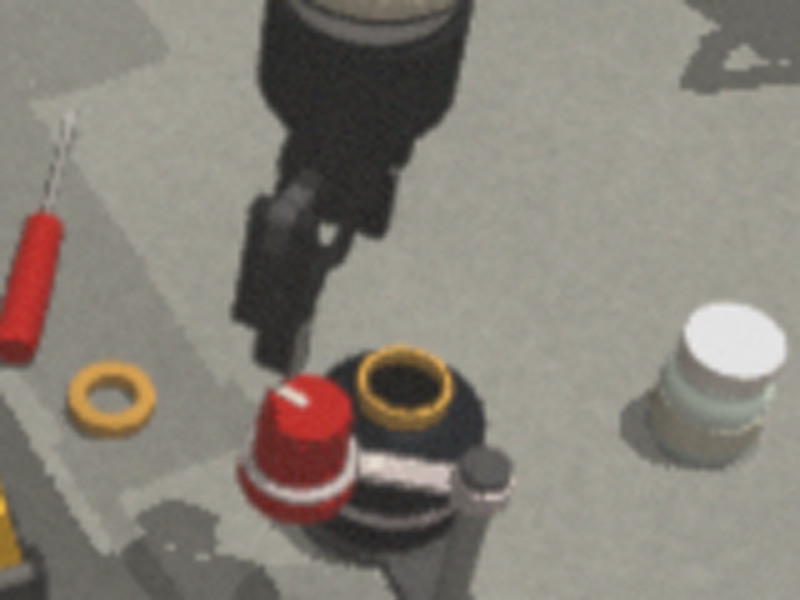

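The cap top is at (309,405) in the crop, with its line from (305,402) to (280,390). The mouth is at (405,385) and the post top at (483,472). The gripper appears around (320,250).

```bash
python3 - <<'E'
from h import *
s=lambda u,v,z: at("scene",310+u/5,100+v/5,z)
print("cap",s(309,407,147),"mouth",s(405,387,92),"post",s(483,468,126),"line",s(280,390,147),s(305,403,147))
print("tcp crop px",(px("scene",[596,184,202])-[310,100])*5,(px("scene",[597,182,147])-[310,100])*5)
E
```

```text
cap [600.8 184.2 147. ] mouth [557.1 255.4  92. ] post [638.6 257.6 126. ] line [587.9 174.7 147. ] [598.1 183.3 147. ]
tcp crop px [318.5 316.5] [301.5 401.5]
```

Emit:
servo_tool --rows '[-1.7, -2.8, 20, 0, 0, 0, 85, -1.7, -2.8, 40, 0, 0, 0, 85, -1.7, -2.8, 60, 0, 0, 0, 85, -1.7, -2.8, 75, 0, 0, 0, 85, -1.7, -2.8, 84, 0, 0, 0, 85, -1.7, -2.8, 84, 0, 0, 0, 30, -1.7, -2.8, 84, 0, 0, 0, 30, -1.7, -2.8, 84, 0, 0, 0, 30]' --newtons 50

```text
clock: 2.55
tool_pos: [600.2, 182.3, 118.9]
ee_rot: [-1.26, 2.875, -0.0]
ft_force: [-2.7, 2.1, 2.3]
finger_gap: 43.5
grip_force: 2.4
```

Emit:
servo_tool --rows '[0, 0, 0, 0, 0, 0, 30, 0, 0, 0, 0, 0, 0, 30, 0, 0, 0, 0, 0, 0, 30, 0, 0, 0, 0, 0, 0, 30, 0, 0, 0, 0, 0, 0, 30, 0, 0, 0, 0, 0, 0, 30, 0, 0, 0, 0, 0, 0, 30, 0, 0, 0, 0, 0, 0, 30]'

```text
clock: 3.35
tool_pos: [600.1, 182.4, 119.0]
ee_rot: [-1.26, 2.875, -0.0]
ft_force: [-0.3, 1.0, 5.9]
finger_gap: 39.0
grip_force: 50.1
```

```bash
python3 - <<'E'
from h import *
snap("scene","s3",(310,100,470,220),5)
go(597.5,181.5,119,2.4)
E
```

```text
t 3.4 pos [600.1 182.4 119. ] yaw 2.397 j6 -2.193 F [-1.3  0.3  5.4] T [0.19 0.25 0.11] gap 38.8 tilt [ 0.003  0.001 -1.   ]
shift [2.4 1.3 0. ] turn -0.003
```

View pics/s3.png

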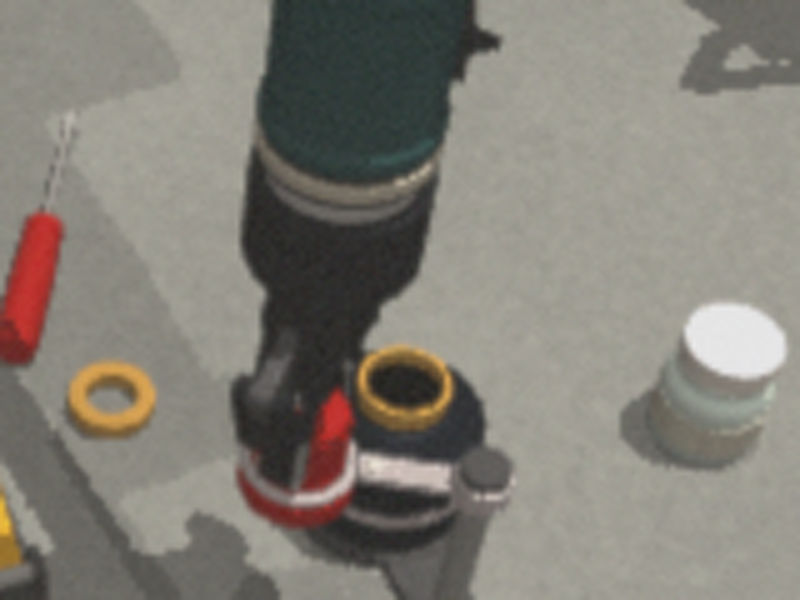

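The fingers hold the red grip at a gap of 39 mm, with the post and mouth unmoved. I'll work out the arc for the swing.

```bash
cat >> h.py <<'E'
def arc(P,th,yaw):
    s=robot.observe(); y=np.array([np.cos(yaw),np.sin(yaw)]); x=np.array([-y[1],y[0]])
    r=s["tool_pos"][:2]-P; print("r",np.hypot(*r),"ang",np.arctan2(r[1],r[0]))
    for t in th:
        d=P+R.from_euler("z",-t).as_matrix()[:2,:2]@r-s["tool_pos"][:2]; print(round(t,3),np.round([d@x,d@y],1))
E
python3 - <<'E'
from h import *
arc(np.array([637.5,258.2]),np.arange(1,9)*.08,2.397)
E
```

```text
r 84.53010240574203 ang -2.0292961476094487
0.08 [1.6 6.6]
0.16 [ 2.8 13.2]
0.24 [ 3.3 20. ]
0.32 [ 3.4 26.7]
0.4 [ 2.9 33.5]
0.48 [ 1.9 40.1]
0.56 [ 0.3 46.7]
0.64 [-1.8 53.2]
```

Emit:
servo_tool --rows '[1.6, 6.6, -1, 0, 0, 0.08, 30, 2.8, 13.2, -1, 0, 0, 0.16, 30, 3.3, 20, -1, 0, 0, 0.24, 30, 3.4, 26.7, -1, 0, 0, 0.32, 30, 2.9, 33.5, -1, 0, 0, 0.4, 30, 1.9, 40.1, -1, 0, 0, 0.48, 30, 0.3, 46.7, -1, 0, 0, 0.56, 30, -1.8, 53.2, -1, 0, 0, 0.64, 30]'

```text
clock: 4.2
tool_pos: [561.6, 218.7, 119.1]
ee_rot: [-0.286, 3.128, -0.003]
ft_force: [-1.6, -3.0, 3.3]
finger_gap: 38.8
grip_force: 50.1
```

```bash
python3 - <<'E'
from h import *
go(597.5,181.5,119,2.4-.64)
arc(np.array([637.5,258.2]),np.arange(1,9)*.07,2.397-.64)
E
```

```text
t 4.2 pos [561.6 218.7 119.1] yaw 1.753 j6 -1.475 F [-1.6 -3.   3.3] T [-0.31  0.1   0.  ] gap 38.8 tilt [ 0.001 -0.002 -1.   ]
shift [-28.6 -43.1   0.2] turn -0.007
r 85.57977356772027 ang -2.661499616351551
0.07 [1.5 5.8]
0.14 [ 2.7 11.7]
0.21 [ 3.4 17.6]
0.28 [ 3.7 23.6]
0.35 [ 3.5 29.6]
0.42 [ 3.  35.6]
0.49 [ 2.  41.5]
0.56 [ 0.7 47.3]
```

Emit:
servo_tool --rows '[1.5, 5.8, 0, 0, 0, 0.07, 30, 2.7, 11.7, 0, 0, 0, 0.14, 30, 3.4, 17.6, 0, 0, 0, 0.21, 30, 3.7, 23.6, 0, 0, 0, 0.28, 30, 3.5, 29.6, 0, 0, 0, 0.35, 30, 3, 35.6, 0, 0, 0, 0.42, 30, 2.5, 38.5, 0, 0, 0, 0.45, 30, 2.5, 38.5, 0, 0, 0, 0.45, 30]'

```text
clock: 5.0
tool_pos: [551.2, 256.6, 119.1]
ee_rot: [-0.414, -3.113, 0.002]
ft_force: [-4.7, -1.1, 4.9]
finger_gap: 38.7
grip_force: 50.5
```

```bash
python3 - <<'E'
from h import *
go(552.5,256.3,119,2.4-.64-.458)
arc(np.array([637.5,258.2]),[0,.05],2.397-.64-.45)
E
```

```text
t 5.0 pos [551.2 256.6 119.1] yaw 1.306 j6 -0.964 F [-4.7 -1.1  4.9] T [-0.16  0.6  -0.12] gap 38.7 tilt [-0.001 -0.001 -1.   ]
shift [-1.4  0.1  0.1] turn 0.004
r 86.3466858982588 ang -3.1224884699785913
0 [0. 0.]
0.05 [1.1 4.2]
```

Emit:
servo_tool --rows '[0.3, 1, 0, 0, 0, 0.01, 30, 0.6, 2, 0, 0, 0, 0.02, 30, 0.9, 3, 0, 0, 0, 0.03, 30, 1.2, 4, 0, 0, 0, 0.04, 30, 1.3, 4.5, 0, 0, 0, 0.05, 30, 1.3, 5, 0, 0, 0, 0.05, 30, 1.3, 5, 0, 0, 0, 0.05, 30, 1.3, 5, 0, 0, 0, 0.05, 30]'

```text
clock: 5.8
tool_pos: [551.2, 257.5, 119.0]
ee_rot: [-0.494, -3.101, 0.014]
ft_force: [-5.1, -10.4, 7.3]
finger_gap: 38.4
grip_force: 50.8
```

```bash
python3 - <<'E'
from h import *
go(552.5,256.3,119,1.25)
E
```

```text
t 5.8 pos [551.2 257.5 119. ] yaw 1.255 j6 -0.907 F [ -5.1 -10.4   7.3] T [-1.46  0.73 -0.  ] gap 38.4 tilt [-0.003 -0.008 -1.   ]
shift [-1.6 -0.7  0. ] turn 0.005
```

Emit:
servo_tool --rows '[0, -1.5, 0, 0, 0, 0.1, 30, 0, -1.5, 0, 0, 0, 0.22, 30, 0, -1.5, 0, 0, 0, 0.34, 30, 0, -1.5, 0, 0, 0, 0.46, 30, 0, -1.5, 0, 0, 0, 0.58, 30, 0, -1.5, 0, 0, 0, 0.7, 30, 0, -1.5, 0, 0, 0, 0.82, 30, 0, -1.5, 0, 0, 0, 0.94, 30]'

```text
clock: 6.6
tool_pos: [551.5, 257.7, 119.1]
ee_rot: [1.849, 2.536, -0.007]
ft_force: [-2.9, -6.9, 5.4]
finger_gap: 38.5
grip_force: 50.5
```

```bash
python3 - <<'E'
from h import *
go(551.2,257.5,119,.3)
E
```

```text
t 6.6 pos [551.5 257.7 119.1] yaw 0.311 j6 0.036 F [-2.9 -6.9  5.4] T [-1.05  0.37  0.07] gap 38.5 tilt [-0.    -0.005 -1.   ]
shift [-0.1 -0.3  0.1] turn 0.011
```

Emit:
servo_tool --rows '[0, 0, 0, 0, 0, 0.12, 30, 0, 0, 0, 0, 0, 0.24, 30, 0, 0, 0, 0, 0, 0.36, 30, 0, 0, 0, 0, 0, 0.48, 30, 0, 0, 0, 0, 0, 0.6, 30, 0, 0, 0, 0, 0, 0.72, 30, 0, 0, 0, 0, 0, 0.84, 30, 0, 0, 0, 0, 0, 0.96, 30]'

```text
clock: 7.4
tool_pos: [551.9, 257.7, 119.0]
ee_rot: [2.81, 1.395, -0.003]
ft_force: [-1.8, -6.5, 5.0]
finger_gap: 38.8
grip_force: 50.4
```

Emit:
servo_tool --rows '[0, 0, 0, 0, 0, 0.08, 30, 0, 0, 0, 0, 0, 0.16, 30, 0, 0, 0, 0, 0, 0.24, 30, 0, 0, 0, 0, 0, 0.32, 30, 0, 0, 0, 0, 0, 0.4, 30, 0, 0, 0, 0, 0, 0.45, 30, 0, 0, 0, 0, 0, 0.5, 30, 0, 0, 0, 0, 0, 0.5, 30]'

```text
clock: 8.2
tool_pos: [552.1, 257.5, 119.0]
ee_rot: [3.066, 0.661, -0.0]
ft_force: [-0.9, -6.7, 5.0]
finger_gap: 39.0
grip_force: 50.5
```

```bash
python3 - <<'E'
from h import *
go(551.2,257.5,119,.3)
E
```

```text
t 8.2 pos [552.1 257.5 119. ] yaw -1.146 j6 1.492 F [-0.9 -6.7  5. ] T [-0.97  0.22 -0.12] gap 39.0 tilt [ 0.001 -0.005 -1.   ]
shift [-0.8 -0.4  0. ] turn -1.446
```

Emit:
servo_tool --rows '[0, 0, 0, 0, 0, 0.04, 30, 0, 0, 0, 0, 0, 0.08, 30, 0, 0, 0, 0, 0, 0.12, 30, 0, 0, 0, 0, 0, 0.16, 30, 0, 0, 0, 0, 0, 0.2, 30, 0, 0, 0, 0, 0, 0.24, 30, 0, 0, 0, 0, 0, 0.28, 30, 0, 0, 0, 0, 0, 0.28, 30]'

```text
clock: 9.0
tool_pos: [553.4, 257.5, 119.1]
ee_rot: [3.127, 0.23, 0.006]
ft_force: [3.0, -7.1, 2.8]
finger_gap: 38.6
grip_force: 50.5
```

```bash
python3 - <<'E'
from h import *
go(551.2,257.5,119,.3)
E
```

```text
t 9.0 pos [553.4 257.5 119.1] yaw -1.424 j6 1.771 F [ 3.  -7.1  2.8] T [-1.   -0.44  0.36] gap 38.6 tilt [ 0.004 -0.005 -1.   ]
shift [-2.2 -0.3  0.1] turn -1.724
```

Emit:
servo_tool --rows '[0, 0, 0, 0, 0, 0.03, 30, 0, 0, 0, 0, 0, 0.06, 30, 0, 0, 0, 0, 0, 0.09, 30, 0, 0, 0, 0, 0, 0.12, 30, 0, 0, 0, 0, 0, 0.15, 30, 0, 0, 0, 0, 0, 0.15, 30, 0, 0, 0, 0, 0, 0.15, 30, 0, 0, 0, 0, 0, 0.15, 30]'

```text
clock: 9.8
tool_pos: [556.2, 257.2, 119.2]
ee_rot: [3.136, -0.005, 0.017]
ft_force: [9.5, -6.0, -0.1]
finger_gap: 38.9
grip_force: 50.3
```

```bash
python3 - <<'E'
from h import *
go(551.2,257.5,119,.3)
E
```

```text
t 9.8 pos [556.2 257.2 119.2] yaw -1.574 j6 1.92 F [ 9.5 -6.  -0.1] T [-1.08 -1.62  0.66] gap 38.9 tilt [ 0.011 -0.005 -1.   ]
shift [-5.  -0.3  0.1] turn -1.874
```

Torque rose and the pads began to slip sideways, so the cap is at its stop. I'll release it, lift and look.

Emit:
servo_tool --rows '[0, 0, 0, 0, 0, 0, 85, 0, 0, 0, 0, 0, 0, 85, 0, 0, 0, 0, 0, 0, 85, 0, 0, 0, 0, 0, 0, 85, 0, 0, -5, 0, 0, 0, 85, 0, 0, -25, 0, 0, 0, 85, 0, 0, -55, 0, 0, 0, 85, 0, 0, -90, 0, 0, 0, 85]'

```text
clock: 10.6
tool_pos: [550.6, 260.5, 208.2]
ee_rot: [3.141, -0.003, -0.004]
ft_force: [-0.3, -0.4, -0.1]
finger_gap: 85.2
grip_force: 0.0
```

```bash
python3 - <<'E'
from h import *
snap("scene","s4",(270,100,430,220),5)
go(483,19,180,-1.5708)
E
```

```text
t 10.65 pos [553.6 261.5 217.1] yaw -1.573 j6 1.921 F [2.7 0.7 5.4] T [ 0.04 -0.06 -0.06] gap 85.6 tilt [ 0.011  0.004 -1.   ]
shift [-70.5 242.8  35.4] turn -0.002
```

View pics/s4.png

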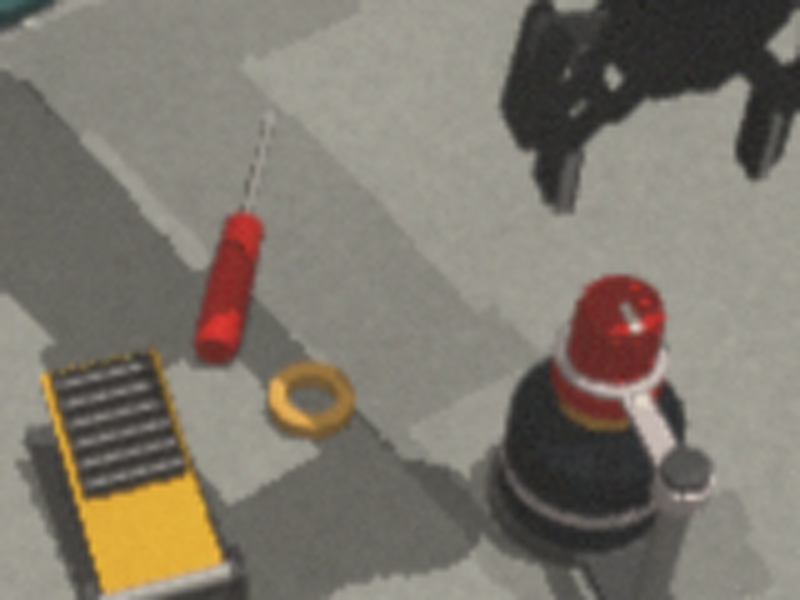

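The cap sits over the mouth. Its line runs from about (624,305) to (637,328), and the post top is at (687,468). The pad corners are (50,372), (155,352), (188,470) and (85,497).

```bash
python3 - <<'E'
from h import *
s=lambda u,v,z: at("scene",270+u/5,100+v/5,z)
a=lambda v:np.arctan2(v[1],v[0])
c=s(618,308,147);p=s(687,466,126);l0=s(624,305,147);l=s(637,329,147)
print("cap",c,"post",p,"line",a(l-l0),a(l-c),"arm",a(p-c))
print("pad",s(50,372,70),s(155,352,70),s(188,470,45),s(85,497,45))
i=cv2.imread("pics/s4_raw.png")[145:195,375:425]
cv2.imwrite("pics/c4.png",cv2.resize(i,None,fx=12,fy=12,interpolation=cv2.INTER_CUBIC))
E
```

```text
cap [555.3 254.2 147. ] post [637.9 259.9 126. ] line 0.031239833430268277 0.2576562723249757 arm 0.06889803824567733
pad [461.1  -5.8  70. ] [460.9  48.9  70. ] [520.9  51.5  45. ] [525.   -2.3  45. ]
```

View pics/c4.png

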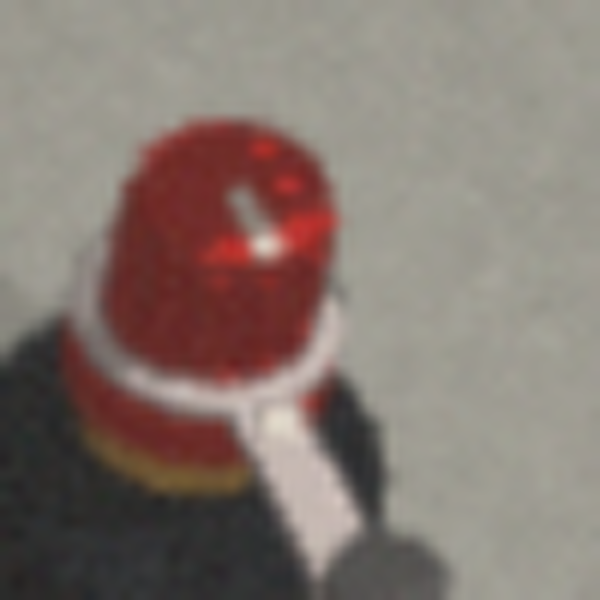

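The white line is parallel to the arm and points at the dot on the arm, at (280,420) in this crop, so the cap is home. Next is the treadle.

Emit:
servo_tool --rows '[-12, 40, 0, 0, 0, 0, 40, -24, 80, 0, 0, 0, 0, 20, -36, 120, 0, 0, 0, 0, 0, -48, 160, 10, 0, 0, 0, 0, -60, 200, 30, 0, 0, 0, 0, -72, 241, 50, 0, 0, 0, 0, -72, 241, 80, 0, 0, 0, 0, -72, 241, 100, 0, 0, 0, 0]'

```text
clock: 11.45
tool_pos: [478.0, 18.4, 107.1]
ee_rot: [-3.141, 0.008, 0.001]
ft_force: [0.8, -0.3, -0.7]
finger_gap: 0.2
grip_force: 0.0
```

Emit:
servo_tool --rows '[0, 0, 0, 0, 0, 0, 0, 0, 0, 0, 0, 0, 0, 0, 0, 0, 0, 0, 0, 0, 0, 0, 0, 0, 0, 0, 0, 0, 0, 0, 0, 0, 0, 0, 0, 0, 0, 0, 0, 0, 0, 0, 0, 0, 0, 0, 0, 0, 0, 0, 0, 0, 0, 0, 0, 0]'

```text
clock: 12.25
tool_pos: [479.0, 19.7, 108.4]
ee_rot: [-3.142, 0.003, -0.0]
ft_force: [0.4, 0.2, 0.3]
finger_gap: 0.3
grip_force: 0.0
```

```bash
python3 - <<'E'
from h import *
snap("scene","s5",(250,130,410,250),5)
go(481,20.5,34,-1.5708)
E
```

```text
t 12.3 pos [479.   19.7 108.3] yaw -1.573 j6 1.496 F [ 0.3 -0.   0.1] T [-0.07  0.01 -0.05] gap -0.2 tilt [-0.  0. -1.]
shift [ 2.  -0.8 74.3] turn -0.002
```

View pics/s5.png

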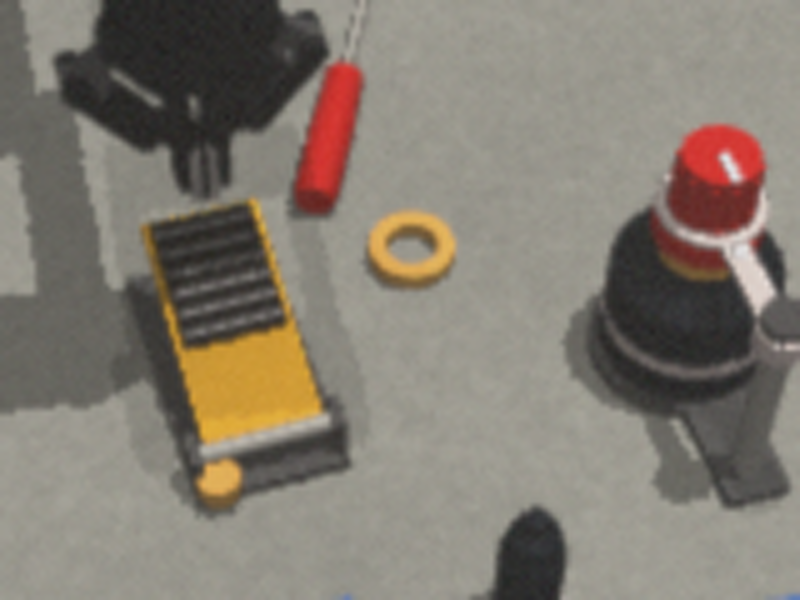

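The shut fingers hang above the pad, with the tips at (205,190), and everything else is in place. I'll press.

Emit:
servo_tool --rows '[1, -0.8, 20, 0, 0, 0, 0, 1, -0.8, 36, 0, 0, 0, 0, 1, -0.8, 44, 0, 0, 0, 0, 1, -0.8, 50, 0, 0, 0, 0, 1, -0.8, 56, 0, 0, 0, 0, 1, -0.8, 62, 0, 0, 0, 0, 1, -0.8, 68, 0, 0, 0, 0, 1, -0.8, 72, 0, 0, 0, 0]'

```text
clock: 13.1
tool_pos: [479.8, 20.3, 37.5]
ee_rot: [3.141, -0.003, -0.001]
ft_force: [-4.9, -1.1, 8.6]
finger_gap: -0.1
grip_force: 4.0
```

Emit:
servo_tool --rows '[0, 0, 1, 0, 0, 0, 0, 0, 0, 2, 0, 0, 0, 0, 0, 0, 3, 0, 0, 0, 0, 0, 0, 4, 0, 0, 0, 0, 0, 0, 4, 0, 0, 0, 0, 0, 0, 4, 0, 0, 0, 0, 0, 0, 4, 0, 0, 0, 0, 0, 0, 4, 0, 0, 0, 0]'

```text
clock: 13.9
tool_pos: [479.5, 20.3, 33.9]
ee_rot: [3.141, -0.003, -0.002]
ft_force: [-6.8, -0.0, 8.8]
finger_gap: -0.0
grip_force: 4.5
```

Emit:
servo_tool --rows '[0, 0, 1, 0, 0, 0, 0, 0, 0, 2, 0, 0, 0, 0, 0, 0, 3, 0, 0, 0, 0, 0, 0, 4, 0, 0, 0, 0, 0, 0, 4, 0, 0, 0, 0, 0, 0, 4, 0, 0, 0, 0, 0, 0, 4, 0, 0, 0, 0, 0, 0, 4, 0, 0, 0, 0]'

```text
clock: 14.7
tool_pos: [479.5, 20.3, 33.7]
ee_rot: [3.141, -0.003, -0.002]
ft_force: [-15.2, -0.7, 28.5]
finger_gap: 0.4
grip_force: 14.1
```

The tips stop at z = 33.7 mm while the force jumps to 28 N: that is the hard stop. I'll hold briefly, then release.

Emit:
servo_tool --rows '[0, 0, 0, 0, 0, 0, 0, 0, 0, 0, 0, 0, 0, 0, 0, 0, 0, 0, 0, 0, 0, 0, 0, -6, 0, 0, 0, 0, 0, 0, -14, 0, 0, 0, 0, 0, 0, -22, 0, 0, 0, 0, 0, 0, -30, 0, 0, 0, 0, 0, 0, -45, 0, 0, 0, 0]'

```text
clock: 15.5
tool_pos: [479.7, 20.5, 73.5]
ee_rot: [-3.142, 0.003, 0.002]
ft_force: [-0.0, -0.2, -0.2]
finger_gap: -0.3
grip_force: 0.0
```

Emit:
servo_tool --rows '[0, 0, -20, 0, 0, 0, 0, 0, 0, -50, 0, 0, 0, 0, 0, 0, -80, 0, 0, 0, 0, 0, 0, -110, 0, 0, 0, 0, 0, 0, -110, 0, 0, 0, 0, 0, 0, -110, 0, 0, 0, 0, 0, 0, -110, 0, 0, 0, 0, 0, 0, -110, 0, 0, 0, 0]'

```text
clock: 16.3
tool_pos: [478.9, 20.5, 181.4]
ee_rot: [-3.141, 0.004, 0.006]
ft_force: [-1.0, -0.7, -0.1]
finger_gap: -0.1
grip_force: 0.0
```

```bash
python3 - <<'E'
from h import *
snap("scene","s6",(250,130,410,250),5)
go(481,20.5,34,-1.5708)
E
```

```text
t 16.35 pos [479.   20.5 181.6] yaw -1.573 j6 1.498 F [ 0.1 -0.3 -0.1] T [-0.01 -0.02  0.03] gap -0.3 tilt [-0.003  0.    -1.   ]
shift [2.500e+00 1.000e-01 1.476e+02] turn -0.002
```

View pics/s6.png

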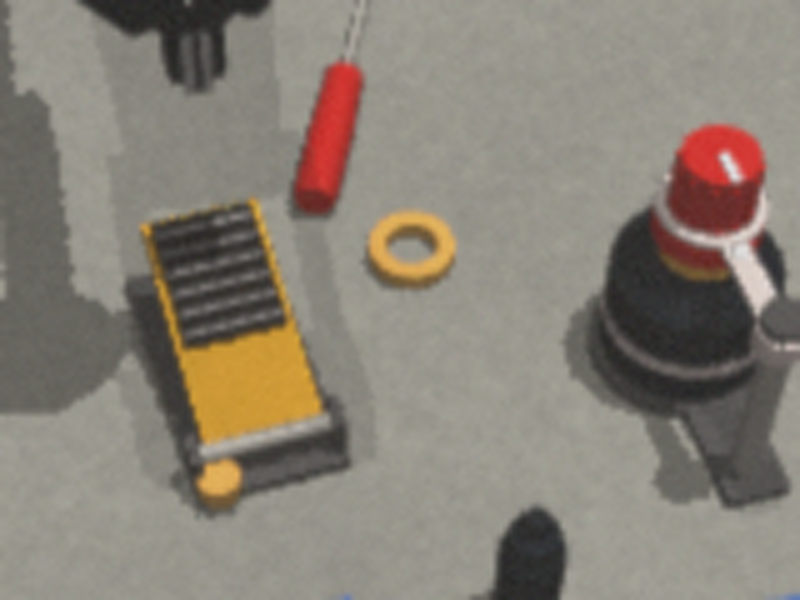

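The treadle is back up, with its pad at the same pixels as before. The cap is home with its line at (732,165) along the arm, and the gripper is clear.

```bash
python3 -c "
from station import robot
print(robot.hand_in())"
```

```text
the job is handed in; nothing more can be done
None
```

The job is handed in: the red cap's arm is at its stop and the cap is screwed home, the treadle was pressed to its stop, held and let back up, and the gripper is clear, with no verdict returned.

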